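Start the glue-up timer braced against the bench stop

ROBOT

A 6-joint arm with a two-finger parallel gripper is mounted at the origin on the work surface. World frame = base frame: x ahead of the robot, y to its left, z up, the work surface at z = 0. Lengths are in m, angles in rad, forces in N, time in s.
With the tool pointing down it reaches from about 0.35 to 0.85 m from the base axis. Payload 8.1 kg.
Tool frame: the origin (TCP) lies at the centre of the arm's flange, where the gripper is bolted on; the fingertips stand 186 mm ahead of it and the grasp point (between the pads) lies 167 mm ahead of it; z points along the fingers, y is the line along which they close (so a half turn about z gives the same grasp; the last joint's range is limited). The gripper opens to 93 mm and grips with 3 to 60 N. Pads are 15 mm wide; open, the fingers measure 128 mm over their backs; the gripper's body (75 mm by 188 mm) begins 65 mm behind the grasp point.
Start: joints at [-1.294, 0.13, 1.488, -0, 1.523, -0.085], TCP at [0.212, -0.561, 0.405] pointing down, gripper open.
Joint ranges: [-2.96, 2.96], [-0.89, 2.26], [0.02, 2.5], [-1.34, 4.48], [0, 2.73], [-2.66, 2.66]. Speed limits (rad/s): [2.39, 2.39, 2.79, 3.14, 3.14, 3.14].

INTERFACE

Orientations are given as a rotation vector (axis times angle).
In Python, from plant import robot gives the robot as it stands.
- The arm moves only by the tool apply_moves, never from a script. Its argument "series" is a list of rows, each a list of 2 entries, a list of its own where there are three numbers: the shift along the tool's x, y, z in mm, then the turn, a rotation vector about the tool's x, y, z in rad. A call has 1 to 12 rows; each row shifts and turns the commanded pose from where the row before left it, along the tool's axes as they then stand; what a row does not reach is not made up. A row lasts 1/12 s, in which the tool goes at most 41.7 mm and 7.16 degrees, less where a joint would pass 70% of its speed; a pose out of reach is approached as far as the arm can. A call is refused whole if a number of a shift passes 41.7 or a number of a turn 0.125, either way. A call with a gripper value outside its range is refused whole. "claw" is the opening, from 0 (shut) to 1 (fully open), set as the call begins (left out, the last holds). The fingers move at their own pace and stop on an object; "newtons" is the grip in N (left out, the last holds). Time passes only in rows, so rows that do not move let the fingers close. It gives the time, the measured TCP pose, the force, the opening and the grip force at its end, in the units of the state.
- robot.read_state(): the state, without advancing time (a new reading comes with each control period).
- robot.read_camera(name): name is "scene" or "top"; returns (picture, depth): 480x640x3 uint8, blue, green, red; 480x640 float32, m along the optical axis (not along the pixel's ray), 0 where there is no reading.
- robot.calibration(name): a dict with "fx", "fy", "cx", "cy" (pixels), "extrinsics" (4x4, takes a point from world to camera coordinates). Camera axes: x right, y down, z forward; pixel columns grow to the right and rows downward; lengths in m; the calibration is good to about 2 mm. A picture is of the moment at which its call begins. calibration takes no time and is no camera call.
- robot.close_job(): hands the job in; it is judged then, once.
The state is a dict: "t": time; "q": joint angles; "dq": joint speeds; "joint_torque": joint torques, N m; "tool_pos": TCP position; "orientation": TCP orientation; "force": force on the tool from outside, world axes, zero at the start; "wrist_torque": the same for the moment, N m; "opening": finger opening in m; "gripper_force": force on a finger pad.
Only numpy, scipy, OpenCV 4.12 (cv2) and the standard library are available. Lean on these libraries where they do the work, as an engineer would, in place of code of your own. Each camera call takes 0.05 s, during which the arm holds its last target. There are 200 camera calls.

TASK

Start the glue-up timer: stand the loose timer upright near the middle of the wooden stop block that is screwed to the bench, its flat back square against the side of the block that faces you, and, holding it pushed back against the block, press its round button fully in for about half a second, then let go. Leave the timer standing there against the block, and leave everything else on the bench where it is.

Things in the scene. Friction and masses are not known exactly. Their poses are not given: they have to be found in the camera images.
- timer: Loose light grey plastic timer, 112 mm deep (x), 56 wide (y), 168 high, 0.2 to 0.3 kg. Origin on its underside, mid-width; z up. Flat upright back at x = +42 mm, front edge at x = -70 (front looks along -x). Its front slopes, from x = -70, z = 13 to x = +10, z = 80, and carries the button. Slick glides: it slides when pushed. Starts left or right of the stop, front to the robot within 25 degrees.
- timer_back (a point): Point on the timer's flat back, mid-width, 20 mm above its underside (timer frame x = +42, y = 0, z = +20 mm); axes as the timer's.
- timer_head (a point): Centre of the display head (timer frame x = +11, y = 0, z = +143 mm), a box from x = -20 to +42, y = -28 to +28, z = 118 to 168 mm. It can be gripped from above across its 56 mm width. It overhangs the slope: a gripper pointing straight down at the button runs into it; one leaning 25 to 50 degrees (fingers forward and down, towards the timer's back) clears it.
- start_top (a point): Centre of the button's outer face, a black disc 34 mm across, 11 mm proud of a 50 mm dark steel collar. Its z axis points out of the button: up and to the timer's front, 40 degrees from vertical, (-0.643, 0, 0.766) in the timer's frame. Press along the opposite way. Timer frame when released: x = -35, y = 0, z = +73 mm.
- start (a joint): Travel of the button, m: 0 released, 0.007 fully in. Spring return: it starts to move at about 3 N and needs 9 N to be fully in. Unbraced, the timer slides at 1 to 2 N of level push.
- stop: Fixed stop: a pale wooden block screwed to the bench, 36 mm thick (x), 160 mm long (y), 50 mm high, two steel screw heads on top. Origin: centre of its underside. The face towards the robot, against which the timer goes, is its -x face at x = -18 mm; turned up to 13 degrees about vertical.
- stop_face (a point): Middle of the stop's robot-side face, 20 mm above the bench; axes as the stop's (+x points into the block, y along it).
- glue: Bystander: white glue bottle, 60 mm in diameter, 180 mm high, standing on the side of the bench opposite the timer. Origin: centre of underside.
- star: Bystander: flat six-pointed wooden piece, 85 mm across, 18 mm thick, near the robot. Origin: centre of underside.
- sanding_block: Bystander: cork sanding block 110 x 65 x 32 mm, left of the stop. Origin: centre of underside.
- offcut: Bystander: wooden offcut 150 x 45 x 30 mm, right of the stop. Origin: centre of underside.
- pencil_pot: Bystander: aluminium pot, 76 mm in diameter, 100 mm high, with pencils to 155 mm, beyond the stop. Origin: centre of underside.
- try_square: Bystander: try square lying flat near the robot, 165 x 90 x 24 mm. Origin: underside, near its middle.
Mind the look-alikes: they are no part of the job. Leave any green or yellow look-alike of the timer alone.

How it is judged:
On the way:
1. the button is in by at least 5 mm of its 7 mm while the timer stands upright and square against the stop and presses on it with over 0.5 N (x of timer_back in the frame of stop_face between -0.006 and 0.004 m and y of timer_back in the frame of stop_face between -0.06 and 0.06 m and angle between the x axis of timer and the x axis of stop, either way round below 0.15 rad and x of timer_head in the frame of stop_face below 0 m and angle between timer's own z axis and vertical below 0.1 rad and value of joint start above 0.005 m and contact force between timer and stop above 0.5 N), for 0.2 s.
At the end, for the whole second after the job is handed in: The timer stands upright (within 6 degrees) with its back within 6 mm of the stop's robot-side face, square to it within 0.15 rad (8.6 degrees), its middle within 60 mm of the stop's middle, at rest, the button released (in by less than 1.5 mm) (x of timer_back in the frame of stop_face between -0.006 and 0.004 m and y of timer_back in the frame of stop_face between -0.06 and 0.06 m and angle between the x axis of timer and the x axis of stop, either way round below 0.15 rad and x of timer_head in the frame of stop_face below 0 m and angle between timer's own z axis and vertical below 0.1 rad and value of joint start below 0.0015 m and linear speed of timer below 0.02 m/s); the robot touches nothing.
It fails at once if the timer is tipped over (more than 0.5 rad) (angle between timer's own z axis and vertical above 0.5 rad).
It fails at once if a bystander is moved by more than 30 mm (distance of any of glue, star, sanding_block, offcut, pencil_pot, try_square from where it was at the start of the episode above 0.03 m).
It also fails if it takes over 53 s, if anything falls off the work surface, if the arm or the gripper's body presses on something with over 40 N, if the wrist force passes 120 N, or if a joint passes its speed limit or range.

## Working session

There is one attempt and no reset: what is moved stays moved. The work goes in short steps, Python scripts to look and compute and a tool call to move; the robot and the scene stay as the last step left them, time stands still between calls to the robot, and variables do not carry over. Pictures are saved under pics/ and viewed, at most 10 in all, crops included, and the job is handed in when it is done.

Besides the shell and the picture viewer there is one more tool, called after ">>>" as name([rows], argument=value, ...), one row to a line, values as JSON. apply_moves: Moves the arm, as the interface text tells. Its arguments: {"type":"object","properties":{"series":{"type":"array"},"claw":{"type":"number"},"newtons":{"type":"number"}},"required":["series"]}

```bash
mkdir -p pics; ls; python3 - <<'E'
from plant import robot
import cv2,numpy as np
for n in("scene","top"):
    p,d=robot.read_camera(n);cv2.imwrite(f"pics/{n}0.png",p);np.savez(f"{n}0.npz",p=p,d=d)
    c=robot.calibration(n);print(n,c["fx"],c["fy"],c["cx"],c["cy"]);print(np.round(c["extrinsics"],3).tolist(),(d>0).mean())
s=robot.read_state();print(s)
E
```

```text
pics
scene 562.5657806300851 562.5657806300851 314.8852603046443 240.5597223417121
[[-0.721, 0.692, -0.011, 0.356], [0.515, 0.526, -0.678, -0.251], [-0.463, -0.494, -0.735, 1.804], [0.0, 0.0, 0.0, 1.0]] 0.9941373697916667
top 541.8040996141666 541.8040996141666 316.4823047194255 242.02058545075872
[[0.007, -1.0, 0.001, 0.044], [-0.999, -0.007, -0.047, 0.545], [0.047, -0.001, -0.999, 1.245], [0.0, 0.0, 0.0, 1.0]] 0.995849609375
{'t': 0.1, 'q': array([-1.29438909e+00,  1.31105156e-01,  1.48918212e+00,  4.84998403e-06,
        1.52300525e+00, -8.53902686e-02]), 'dq': array([-0.00025773, -0.00087769, -0.00250545,  0.0012724 , -0.0006096 ,
       -0.00107256]), 'joint_torque': array([ 4.82086198e-04, -5.61337495e+01, -4.93097341e+01,  7.68106082e-02,
        2.90867407e-02, -7.52934670e-05]), 'tool_pos': array([ 0.21234368, -0.56094563,  0.40377398]), 'orientation': array([-3.08866447e+00, -5.64910776e-01,  2.46925966e-04]), 'force': array([ 0.27742215,  0.37538864, -0.05485395]), 'wrist_torque': array([ 0.04254899, -0.03015927, -0.02045309]), 'gripper_force': 0.0, 'opening': 0.09310922374194293}
```

View pics/scene0.png

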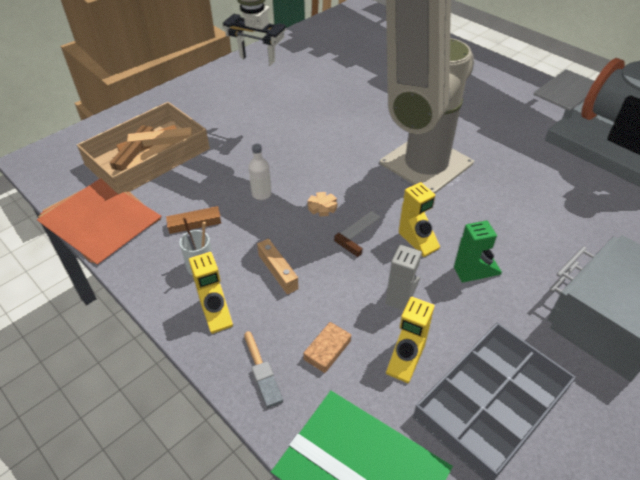

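View pics/top0.png

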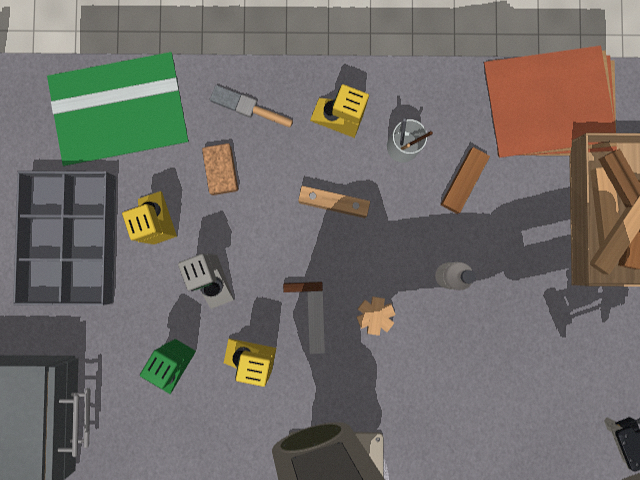

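The scene view shows the grey timer at about (405,270), amid yellow and green look-alikes, and the stop at (277,265). In the top view the timer head is at (196,272) with its button at (213,288), and the stop is at (334,197). The try square (310,310) and star (377,315) are nearer the robot.

```bash
cat > h.py <<'E'
from plant import robot
import cv2,numpy as np
from scipy.spatial.transform import Rotation as R
def cloud(n,d):
    c=robot.calibration(n);v,u=np.mgrid[:480,:640]
    P=np.stack([(u-c["cx"])/c["fx"]*d,(v-c["cy"])/c["fy"]*d,d],-1);T=c["extrinsics"]
    return (P-T[:3,3])@T[:3,:3]
def rect(P,lo,hi,box,img=None):
    x0,x1,y0,y1=box;m=np.zeros((480,640),bool);m[y0:y1,x0:x1]=1
    m&=(P[...,2]>lo)&(P[...,2]<hi)
    q=P[m];r=cv2.minAreaRect((q[:,:2]*1000).astype(np.float32));return r,np.median(q[:,2]),len(q)
E
python3 - <<'E'
from h import *
z=np.load("top0.npz");P=cloud("top",z["d"])
print("head",rect(P,.155,.18,(170,245,245,315)))
print("timer",rect(P,.02,.18,(170,245,245,315)))
print("stop",rect(P,.042,.06,(290,380,170,225)))
for n,b,l,h in(("star",(350,405,290,345),.012,.03),("sq",(280,335,275,360),.012,.04),("glue",(430,480,255,300),.1,.2),("sand",(195,245,135,200),.022,.045),("pot",(385,440,110,160),.05,.12),("bluely",(300,380,60,140),.15,.18)):print(n,rect(P,l,h,b))
m=(P[...,2]>.05)&(P[...,2]<.12);
p=z["p"].max(-1);mm=np.zeros_like(m);mm[270:308,195:232]=1
q=P[m&mm&(p<50)];print("button",q.mean(0),len(q))
E
```

```text
head (((473.07647705078125, 294.342529296875), (64.13346862792969, 56.9009895324707), 21.537656784057617), np.float64(0.16815729592662704), 878)
timer (((453.1827087402344, 286.2477111816406), (107.62492370605469, 57.35365295410156), 21.537656784057617), np.float64(0.15953783759367507), 1714)
stop (((635.94970703125, 9.352561950683594), (159.9848175048828, 36.97519302368164), 77.83935546875), np.float64(0.04992696993138961), 1133)
star (((374.7264709472656, -89.37298583984375), (85.96070098876953, 84.54678344726562), 22.042184829711914), np.float64(0.01786414522105365), 969)
sq (((386.53778076171875, 78.48226928710938), (126.6314468383789, 89.7186508178711), 0.8109790086746216), np.float64(0.022797326784302036), 535)
glue (((468.76116943359375, -255.1243896484375), (53.922119140625, 58.40111541748047), 87.45091247558594), np.float64(0.12646527320543388), 653)
sand (((711.5604858398438, 274.1044006347656), (110.72889709472656, 65.91716003417969), 10.237391471862793), np.float64(0.032008460774311395), 1354)
pot (((771.4456176757812, -153.17501831054688), (75.23699188232422, 75.31744384765625), 5.7577033042907715), np.float64(0.08422898178758056), 601)
bluely (((828.5607299804688, -18.840435028076172), (64.66435241699219, 57.77948760986328), 69.54618072509766), np.float64(0.16741263335383974), 860)
button [0.43748207 0.27615845 0.07355683] 167
```

>>> apply_moves([
  [[32,-25,0],[0,0,0]],
  [[32,-25,0],[0,0,0]],
  [[32,-25,0],[0,0,0]],
  [[32,-25,0],[0,0,0]],
  [[32,-25,0],[0,0,0]],
  [[32,-25,0],[0,0,0]],
  [[32,-25,0],[0,0,0]],
  [[32,-25,0],[0,0,0]],
  [[32,-25,0],[0,0,0]],
  [[32,-25,0],[0,0,0]],
  [[32,-25,0],[0,0,0]],
  [[32,-25,0],[0,0,0]],
], claw=1)

```text
t: 1.1
tool_pos: [0.4658, -0.1426, 0.4045]
orientation: [-3.09, -0.565, 0.0]
force: [-0.1, -1.1, -0.5]
opening: 0.0929
gripper_force: 0.0
```

```bash
cat >> h.py <<'E'
def Rt(yaw,lean=0):
    "tool y = -timer y, z = down leaning toward timer +x"
    zt=np.array([np.sin(lean),0,-np.cos(lean)]);y=np.array([0,-1,0.]);x=np.cross(y,zt)
    return R.from_euler("z",yaw).as_matrix()@np.stack([x,y,zt],1)
def go(p,M,ahead=0):
    "shift (mm, tool axes now) and turn (rotvec, tool axes) taking the point `ahead` m in front of TCP to p"
    s=robot.read_state();C=R.from_rotvec(s["orientation"]).as_matrix()
    t=np.array(p)-M[:,2]*ahead
    print("t",round(s["t"],2),"shift",np.round(C.T@(t-s["tool_pos"])*1000,1),"turn",np.round(R.from_matrix(C.T@M).as_rotvec(),3),
      "pos",np.round(s["tool_pos"],4),"F",np.round(s["force"],1),"open",round(s["opening"],4),"q",np.round(s["q"],2))
E
python3 - <<'E'
from h import *
go((.473,.294,.145),Rt(np.radians(21.5)),.167)
E
```

```text
t 1.1 shift [ 161.3 -405.8   92.6] turn [-0.     0.    -0.014] pos [ 0.4658 -0.1426  0.4045] F [-0.1 -1.1 -0.5] open 0.0929 q [-0.4  -0.18  1.79  0.    1.53  0.81]
```

>>> apply_moves([
  [[13,-34,0],[0,0,-0.014]],
  [[13,-34,0],[0,0,0]],
  [[13,-34,0],[0,0,0]],
  [[13,-34,0],[0,0,0]],
  [[13,-34,0],[0,0,0]],
  [[13,-34,0],[0,0,0]],
  [[13,-34,0],[0,0,0]],
  [[13,-34,0],[0,0,0]],
  [[13,-34,0],[0,0,0]],
  [[13,-34,0],[0,0,0]],
  [[13,-34,0],[0,0,0]],
  [[13,-30,0],[0,0,0]],
])

```text
t: 2.1
tool_pos: [0.462, 0.2906, 0.4043]
orientation: [-3.086, -0.588, 0.001]
force: [1.1, 0.0, 1.6]
opening: 0.0929
gripper_force: 0.0
```

>>> apply_moves([
  [[0,0,0],[0,0,0]],
  [[0,0,0],[0,0,0]],
])

```text
t: 2.27
tool_pos: [0.4622, 0.2898, 0.4039]
orientation: [3.085, 0.591, -0.002]
force: [-0.3, -0.1, -0.2]
opening: 0.0928
gripper_force: 0.0
```

```bash
python3 - <<'E'
from h import *
go((.473,.294,.145),Rt(np.radians(21.5)),.167)
p,d=robot.read_camera("scene");cv2.imwrite("pics/s1.png",cv2.resize(p[160:380,300:520],None,fx=2.5,fy=2.5))
E
```

```text
t 2.27 shift [11.7  0.1 91.9] turn [0.    0.002 0.004] pos [0.4622 0.2898 0.4039] F [-0.3 -0.1 -0.2] open 0.0928 q [ 0.47 -0.02  1.64 -0.    1.52  1.66]
```

View pics/s1.png

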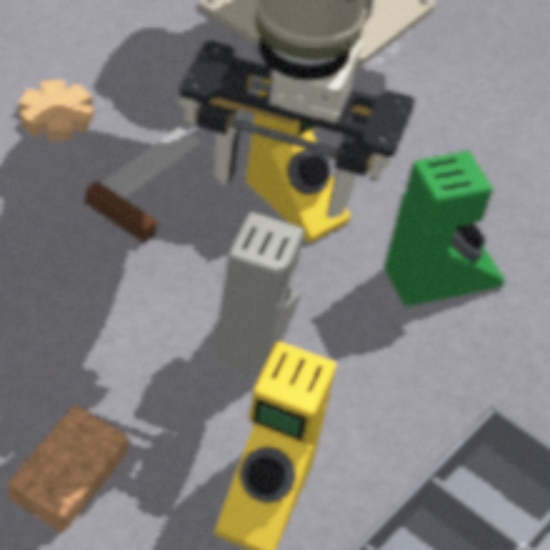

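The gripper hangs open over the timer head (265,240), straddling it with nothing in the way. I'll go down and grip.

>>> apply_moves([
  [[6,0,0],[0,0,0]],
  [[6,0,5],[0,0,0]],
  [[0,0,15],[0,0,0]],
  [[0,0,20],[0,0,0]],
  [[0,0,20],[0,0,0]],
  [[0,0,15],[0,0,0]],
  [[0,0,10],[0,0,0]],
  [[0,0,5],[0,0,0]],
  [[0,0,0],[0,0,0]],
  [[0,0,0],[0,0,0]],
])

```text
t: 3.15
tool_pos: [0.4743, 0.2925, 0.3153]
orientation: [-3.086, -0.586, -0.001]
force: [-0.5, 0.5, 1.4]
opening: 0.0929
gripper_force: 0.0
```

>>> apply_moves([
  [[0,0,0],[0,0,0]],
  [[0,0,0],[0,0,0]],
  [[0,0,0],[0,0,0]],
  [[0,0,0],[0,0,0]],
  [[0,0,0],[0,0,0]],
  [[0,0,0],[0,0,0]],
  [[0,0,0],[0,0,0]],
  [[0,0,0],[0,0,0]],
  [[0,0,0],[0,0,0]],
  [[0,0,0],[0,0,0]],
], claw=0, newtons=20)

```text
t: 3.98
tool_pos: [0.4739, 0.2929, 0.3149]
orientation: [-3.086, -0.587, -0.0]
force: [-0.5, 0.8, 1.1]
opening: 0.0559
gripper_force: 20.0
```

>>> apply_moves([
  [[0,0,-10],[0,0,0]],
  [[0,0,-15],[0,0,0]],
  [[0,0,-15],[0,0,0]],
  [[0,0,0],[0,0,0]],
  [[0,0,0],[0,0,0]],
])

```text
t: 4.4
tool_pos: [0.4741, 0.2929, 0.3557]
orientation: [-3.086, -0.587, -0.003]
force: [0.2, 0.7, -2.9]
opening: 0.0564
gripper_force: 20.0
```

```bash
python3 - <<'E'
from h import *
go((.576,.022,.355),Rt(np.radians(-12.2)))
E
```

```text
t 4.4 shift [ -4.7 289.4   0.6] turn [-0.001 -0.002  0.589] pos [0.4741 0.2929 0.3557] F [ 0.2  0.7 -2.9] open 0.0564 q [ 0.46  0.04  1.67 -0.    1.43  1.66]
```

>>> apply_moves([
  [[0,12,0],[0,0,0]],
  [[0,24,0],[0,0,0]],
  [[0,28,0],[0,0,0]],
  [[0,28,0],[0,0,0]],
  [[0,28,0],[0,0,0]],
  [[0,28,0],[0,0,0]],
  [[0,28,0],[0,0,0]],
  [[-2,28,0],[0,0,0]],
  [[-2,28,0],[0,0,0]],
  [[0,28,0],[0,0,0]],
  [[0,20,0],[0,0,0]],
  [[0,9,0],[0,0,0]],
])

```text
t: 5.4
tool_pos: [0.5763, 0.0193, 0.3531]
orientation: [3.086, 0.583, -0.004]
force: [0.1, 0.5, -2.9]
opening: 0.0564
gripper_force: 20.0
```

>>> apply_moves([
  [[0,0,0],[0,0,0.05]],
  [[0,0,0],[0,0,0.08]],
  [[0,0,0],[0,0,0.08]],
  [[0,0,0],[0,0,0.08]],
  [[0,0,0],[0,0,0.08]],
  [[0,0,0],[0,0,0.08]],
  [[0,0,0],[0,0,0.08]],
  [[0,0,0],[0,0,0.059]],
  [[0,0,0],[0,0,0]],
  [[0,0,0],[0,0,0]],
])

```text
t: 6.23
tool_pos: [0.5758, 0.0226, 0.3538]
orientation: [3.124, -0.331, -0.003]
force: [0.1, -0.1, -2.7]
opening: 0.056
gripper_force: 20.0
```

```bash
python3 - <<'E'
from h import *
go((.576,.022,.316),Rt(np.radians(-12.2)))
p,d=robot.read_camera("top");P=cloud("top",d)
print("stop",rect(P,.042,.056,(290,380,170,225)))
cv2.imwrite("pics/t1.png",cv2.resize(p[150:330,230:430],None,fx=3,fy=3))
E
```

```text
t 6.23 shift [ 0.3  0.5 37.8] turn [0.    0.002 0.002] pos [0.5758 0.0226 0.3538] F [ 0.1 -0.1 -2.7] open 0.056 q [-0.05  0.1   1.62  0.    1.43  1.73]
stop (((0.0, 0.0), (0.0, 0.0), 0.0), np.float64(nan), 0)
  return _methods._mean(a, axis=axis, dtype=dtype,
  ret = ret.dtype.type(ret / rcount)
```

View pics/t1.png

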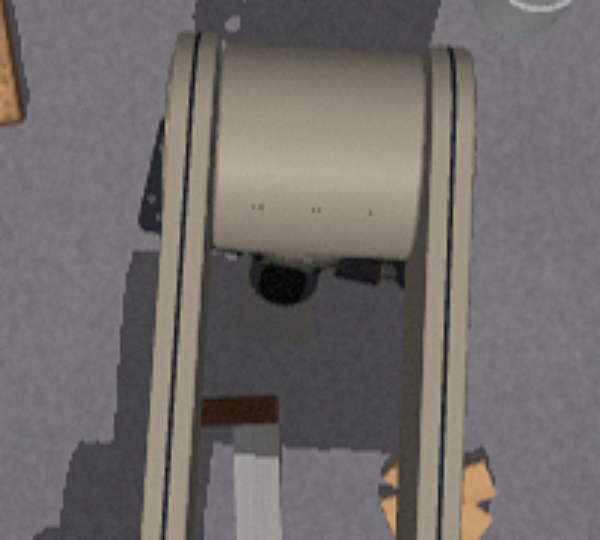

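The arm hides the stop from above, but the timer's button is visible at (283,283), facing the robot as intended. I'll lower it and push it back until it touches.

>>> apply_moves([
  [[0,0,10],[0,0,0]],
  [[0,0,12],[0,0,0]],
  [[0,0,8],[0,0,0]],
  [[0,0,4],[0,0,0]],
  [[0,0,3],[0,0,0]],
  [[0,0,1],[0,0,0]],
  [[0,0,0],[0,0,0]],
  [[0,0,0],[0,0,0]],
])

```text
t: 6.95
tool_pos: [0.5764, 0.0225, 0.3171]
orientation: [-3.124, 0.334, -0.001]
force: [-1.0, -0.3, -2.4]
opening: 0.0558
gripper_force: 20.0
```

```bash
python3 - <<'E'
from h import *
go((.588,.0194,.315),Rt(np.radians(-12.2)))
p,d=robot.read_camera("scene");cv2.imwrite("pics/s2.png",cv2.resize(p[190:340,200:400],None,fx=4,fy=4))
E
```

```text
t 6.95 shift [12.   0.6  2.1] turn [-0.    -0.001 -0.   ] pos [0.5764 0.0225 0.3171] F [-1.  -0.3 -2.4] open 0.0558 q [-0.05  0.13  1.66  0.    1.36  1.73]
```

View pics/s2.png

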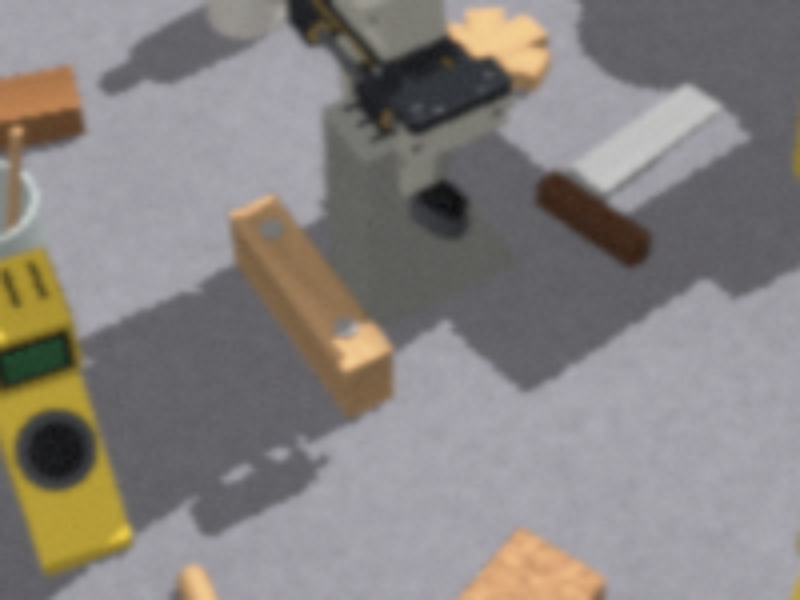

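The timer is gripped upright just on the robot's side of the stop, with its back parallel to the stop's face, and it hovers about 2 mm up. I'll lower it those 2 mm and slide it back.

>>> apply_moves([
  [[0,0,1],[0,0,0]],
  [[0,0,0.8],[0,0,0]],
  [[0,0,0],[0,0,0]],
  [[2,0,0],[0,0,0]],
  [[2,0,0],[0,0,0]],
  [[2,0,0],[0,0,0]],
  [[2,0,0],[0,0,0]],
  [[0,0,0],[0,0,0]],
  [[0,0,0],[0,0,0]],
])

```text
t: 7.75
tool_pos: [0.5842, 0.0208, 0.3149]
orientation: [-3.124, 0.334, 0.0]
force: [0.5, 0.6, -2.2]
opening: 0.0559
gripper_force: 20.0
```

>>> apply_moves([
  [[1,0,0],[0,0,0]],
  [[1,0,0],[0,0,0]],
  [[0,0,0],[0,0,0]],
  [[0,0,0],[0,0,0]],
])

```text
t: 8.08
tool_pos: [0.586, 0.0204, 0.3149]
orientation: [3.124, -0.334, -0.0]
force: [0.8, -0.5, -2.0]
opening: 0.0556
gripper_force: 20.0
```

>>> apply_moves([
  [[1,0,0],[0,0,0]],
  [[1,0,0],[0,0,0]],
  [[0,0,0],[0,0,0]],
  [[0,0,0],[0,0,0]],
])

```text
t: 8.42
tool_pos: [0.588, 0.0199, 0.3149]
orientation: [3.124, -0.334, -0.0]
force: [0.4, 0.2, -2.4]
opening: 0.0557
gripper_force: 20.0
```

>>> apply_moves([
  [[0,0,0.7],[0,0,0]],
  [[1,0,0],[0,0,0]],
  [[1,0,0],[0,0,0]],
  [[0,0,0],[0,0,0]],
  [[0,0,0],[0,0,0]],
])

```text
t: 8.83
tool_pos: [0.5897, 0.0196, 0.3151]
orientation: [-3.124, 0.334, 0.001]
force: [-4.9, 0.9, 7.1]
opening: 0.0556
gripper_force: 20.0
```

>>> apply_moves([
  [[1,0,0],[0,0,0]],
  [[0,0,0],[0,0,0]],
  [[0,0,0],[0,0,0]],
])

```text
t: 9.08
tool_pos: [0.5906, 0.0194, 0.3152]
orientation: [3.124, -0.334, -0.001]
force: [-5.6, 0.7, 7.5]
opening: 0.0555
gripper_force: 20.0
```

>>> apply_moves([
  [[0,0,-0.5],[0,0,0]],
  [[1,0,0],[0,0,0]],
  [[0,0,0],[0,0,0]],
  [[0,0,0],[0,0,0]],
])

```text
t: 9.42
tool_pos: [0.5916, 0.0192, 0.3153]
orientation: [-3.124, 0.334, 0.001]
force: [-5.1, 0.4, 5.9]
opening: 0.0559
gripper_force: 20.0
```

>>> apply_moves([
  [[1,0,0],[0,0,0]],
  [[0,0,0],[0,0,0]],
  [[0,0,0],[0,0,0]],
])

```text
t: 9.67
tool_pos: [0.5926, 0.019, 0.3154]
orientation: [3.124, -0.334, -0.001]
force: [-5.9, 0.5, 6.3]
opening: 0.0554
gripper_force: 20.0
```

```bash
python3 - <<'E'
from h import *
p,d=robot.read_camera("scene");cv2.imwrite("pics/s3.png",cv2.resize(p[190:340,200:400],None,fx=4,fy=4))
E
```

```text
(no output)
```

View pics/s3.png

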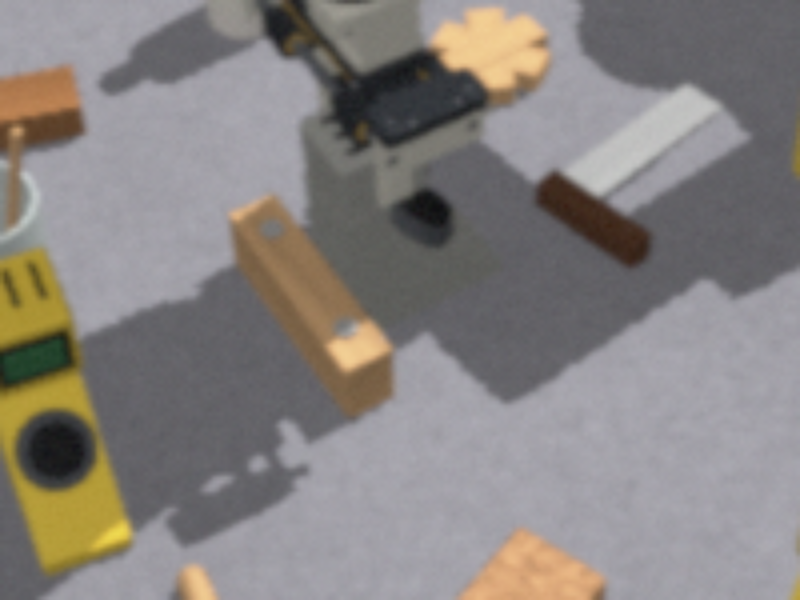

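The timer's back is now at the stop's face, mid-block and upright. I'll ease off 2 mm, release, rise and check from above.

>>> apply_moves([
  [[-1,0,0],[0,0,0]],
  [[-1,0,0],[0,0,0]],
  [[0,0,0],[0,0,0]],
])

```text
t: 9.97
tool_pos: [0.5912, 0.0193, 0.3153]
orientation: [3.124, -0.334, 0.003]
force: [-0.7, -0.7, 3.1]
opening: 0.0559
gripper_force: 20.0
```

>>> apply_moves([
  [[0,0,0],[0,0,0]],
  [[0,0,0],[0,0,0]],
  [[0,0,0],[0,0,0]],
  [[0,0,0],[0,0,0]],
  [[0,0,0],[0,0,0]],
  [[0,0,-5],[0,0,0]],
  [[0,0,-15],[0,0,0]],
  [[0,0,-25],[0,0,0]],
  [[0,0,-25],[0,0,0]],
  [[0,0,-20],[0,0,0]],
  [[0,0,-10],[0,0,0]],
  [[0,0,0],[0,0,0]],
], claw=1)

```text
t: 10.97
tool_pos: [0.5915, 0.0193, 0.4183]
orientation: [-3.123, 0.334, -0.009]
force: [0.3, -0.1, -0.4]
opening: 0.093
gripper_force: 0.0
```

>>> apply_moves([
  [[-20,0,0],[0,0,0]],
  [[-30,0,0],[0,0,0]],
  [[-30,0,0],[0,0,0]],
  [[-30,0,0],[0,0,0]],
  [[-30,0,0],[0,0,0]],
  [[-30,0,0],[0,0,0]],
  [[-20,0,0],[0,0,0]],
  [[-10,0,0],[0,0,0]],
  [[0,0,0],[0,0,0]],
  [[0,0,0],[0,0,0]],
], claw=0)

```text
t: 11.8
tool_pos: [0.3952, 0.0617, 0.4138]
orientation: [3.124, -0.334, -0.001]
force: [-0.0, 0.1, 0.1]
opening: 0.0307
gripper_force: 0.0
```

```bash
python3 - <<'E'
from h import *
p,d=robot.read_camera("top");P=cloud("top",d)
print("stop",rect(P,.042,.056,(290,380,170,218)))
print("head",rect(P,.155,.18,(280,370,170,260)))
p2,d2=robot.read_camera("scene");P2=cloud("scene",d2)
print("head from scene",rect(P2,.162,.175,(200,400,150,340)))
cv2.imwrite("pics/t2.png",cv2.resize(p[150:330,230:430],None,fx=3,fy=3))
go((.5,0,.3),Rt(np.radians(-12.2),np.radians(40)),.186)
E
```

```text
stop (((636.232666015625, 9.269332885742188), (159.82064819335938, 37.25031280517578), 77.9073486328125), np.float64(0.050047548820741625), 963)
head (((585.7428588867188, 21.75118637084961), (55.72091293334961, 64.52140045166016), 77.83602905273438), np.float64(0.16776944614946634), 846)
head from scene (((612.8810424804688, -49.27821350097656), (471.1601257324219, 220.73703002929688), 33.134891510009766), np.float64(0.1669594495821859), 750)
t 11.9 shift [ -4.8  38.1 -28.3] turn [ 0.     0.699 -0.   ] pos [0.3959 0.0615 0.4141] F [ 0.9  0.5 -0.1] open 0.0231 q [ 0.03 -0.44  1.98 -0.    1.6   1.81]
```

View pics/t2.png

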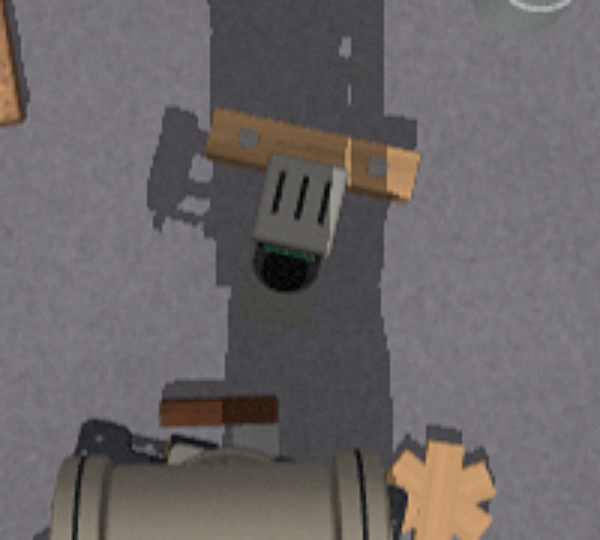

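The timer stands square against the stop (head at (300,205), stop at (312,155)) and its button at (285,268) faces the robot. Next I'll lean the gripper 40 degrees.

>>> apply_moves([
  [[0,0,0],[0,0.05,0]],
  [[0,0,0],[0,0.1,0]],
  [[0,0,0],[0,0.1,0]],
  [[0,0,0],[0,0.1,0]],
  [[0,0,0],[0,0.1,0]],
  [[0,0,0],[0,0.1,0]],
  [[0,0,0],[0,0.1,0]],
  [[0,0,0],[0,0.05,0]],
  [[0,0,0],[0,0,0]],
  [[0,0,0],[0,0,0]],
], claw=0)

```text
t: 12.73
tool_pos: [0.3955, 0.0617, 0.4143]
orientation: [2.869, -0.307, 1.043]
force: [0.7, -0.1, -0.0]
opening: 0.0006
gripper_force: 0.0
```

```bash
python3 - <<'E'
from h import *
M=Rt(np.radians(-12.2),np.radians(40))
b=np.array([.5408,.0315,.073])
go(b-.06*M[:,2],M,.186)
E
```

```text
t 12.73 shift [-105.6   -1.3  110.9] turn [0. 0. 0.] pos [0.3955 0.0617 0.4143] F [ 0.7 -0.1 -0. ] open 0.0006 q [ 0.13 -0.83  2.3  -0.26  1.02  1.98]
```

>>> apply_moves([
  [[-6,0,8],[0,0,0]],
  [[-13,0,15],[0,0,0]],
  [[-15,0,16],[0,0,0]],
  [[-15,0,16],[0,0,0]],
  [[-15,0,16],[0,0,0]],
  [[-15,0,16],[0,0,0]],
  [[-15,0,12],[0,0,0]],
  [[-12,0,11],[0,0,0]],
  [[0,0,0],[0,0,0]],
  [[0,0,0],[0,0,0]],
])

```text
t: 13.57
tool_pos: [0.396, 0.0674, 0.2657]
orientation: [2.87, -0.31, 1.026]
force: [0.0, 0.5, 0.4]
opening: 0.0007
gripper_force: 0.0
```

```bash
python3 - <<'E'
from h import *
M=Rt(np.radians(-12.2),np.radians(40))
b=np.array([.5408,.0315,.073])
go(b,M,.186)
p2,d2=robot.read_camera("scene")
cv2.imwrite("pics/s4.png",cv2.resize(p2[150:320,220:440],None,fx=3.5,fy=3.5))
E
```

```text
t 13.57 shift [-9.   4.2 57.6] turn [0.007 0.011 0.   ] pos [0.396  0.0674 0.2657] F [0.  0.5 0.4] open 0.0007 q [ 0.15 -0.69  2.5  -0.36  0.72  2.14]
```

View pics/s4.png

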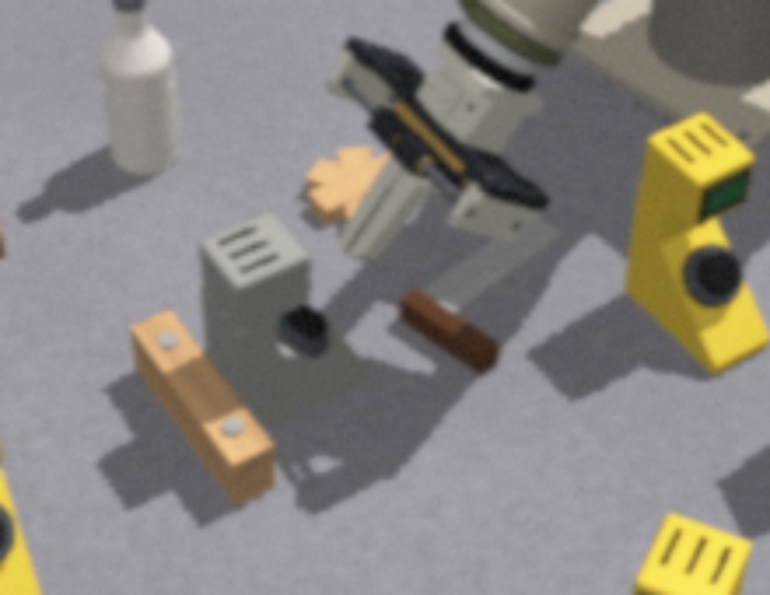

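The shut fingertips (365,250) point at the button (305,328) with the lean clear of the head. The elbow is at its range limit, so I'll go forward before shifting down.

>>> apply_moves([
  [[0,1,6],[0,0,0]],
  [[0,1,10],[0,0,0]],
  [[0,1,10],[0,0,0]],
  [[0,1,6],[0,0,0]],
  [[0,0,0],[0,0,0]],
])

```text
t: 14.03
tool_pos: [0.4154, 0.0587, 0.2415]
orientation: [2.869, -0.311, 1.03]
force: [-1.1, -0.7, -0.2]
opening: 0.0006
gripper_force: 0.0
```

```bash
python3 - <<'E'
from h import *
M=Rt(np.radians(-12.2),np.radians(40))
b=np.array([.5408,.0315,.073])
go(b,M,.186)
E
```

```text
t 14.03 shift [-9.8 -0.  25.7] turn [ 0.006  0.008 -0.001] pos [0.4154 0.0587 0.2415] F [-1.1 -0.7 -0.2] open 0.0006 q [ 0.11 -0.57  2.47 -0.38  0.61  2.14]
```

```bash
python3 - <<'E'
from h import *
M=Rt(np.radians(-12.2),np.radians(33));N=Rt(np.radians(-12.2),np.radians(40))
b=np.array([.5408,.0315,.073])
go(b-.015*N[:,2],M,.186)
E
```

```text
t 14.03 shift [12.7  0.1 11.9] turn [ 0.006 -0.114 -0.001] pos [0.4154 0.0587 0.2415] F [-1.1 -0.7 -0.2] open 0.0006 q [ 0.11 -0.57  2.47 -0.38  0.61  2.14]
```

>>> apply_moves([
  [[3,0,1],[0.002,-0.03,0]],
  [[3,0,2],[0.002,-0.03,0]],
  [[3.5,0,3],[0.002,-0.03,0]],
  [[3,0,4],[0,-0.024,0]],
  [[0,0,0],[0,0,0]],
  [[0,0,0],[0,0,0]],
])

```text
t: 14.53
tool_pos: [0.4309, 0.0558, 0.2421]
orientation: [2.938, -0.315, 0.874]
force: [0.0, 0.1, 0.1]
opening: 0.0004
gripper_force: 0.0
```

```bash
python3 - <<'E'
from h import *
M=Rt(np.radians(-12.2),np.radians(33))
b=np.array([.5408,.0315,.073])
go(b,M,.186)
p2,d2=robot.read_camera("scene")
cv2.imwrite("pics/s5.png",cv2.resize(p2[190:290,250:390],None,fx=5,fy=5))
E
```

```text
t 14.53 shift [ 2.2  0.5 17.1] turn [-0.001 -0.002 -0.001] pos [0.4309 0.0558 0.2421] F [0.  0.1 0.1] open 0.0004 q [ 0.08 -0.47  2.38 -0.25  0.68  2.02]
```

View pics/s5.png

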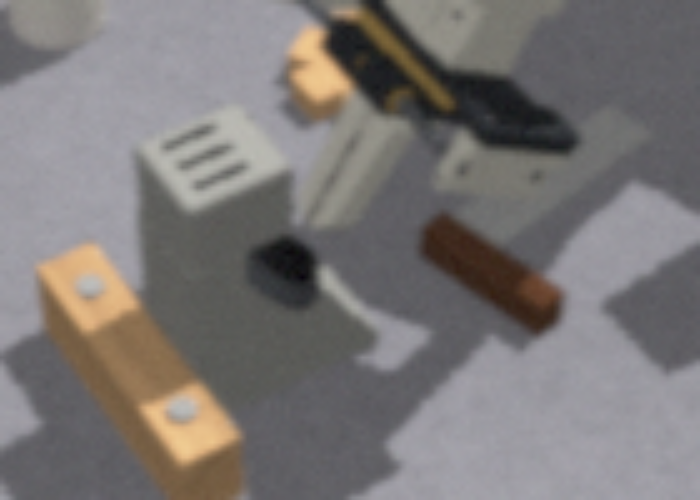

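The tip (325,225) is just above and in front of the button (290,262), as calculated. I'll advance slowly and watch the force.

>>> apply_moves([
  [[1,0,5],[0,0,0]],
  [[1,0,5],[0,0,0]],
  [[0,0,3],[0,0,0]],
  [[0,0,2],[0,0,0]],
  [[0,0,0],[0,0,0]],
])

```text
t: 15.0
tool_pos: [0.4402, 0.0538, 0.2294]
orientation: [2.939, -0.314, 0.871]
force: [0.0, 0.1, 0.5]
opening: 0.0006
gripper_force: 0.0
```

>>> apply_moves([
  [[0,0,1.5],[0,0,0]],
  [[0,0,1.5],[0,0,0]],
  [[0,0,0],[0,0,0]],
])

```text
t: 15.25
tool_pos: [0.4421, 0.0535, 0.2277]
orientation: [2.939, -0.314, 0.873]
force: [-1.0, 0.3, 2.4]
opening: 0.0007
gripper_force: 1.2
```

>>> apply_moves([
  [[0.3,0,1.5],[0,0,0]],
  [[0.3,0,1.5],[0,0,0]],
  [[0,0,0],[0,0,0]],
])

```text
t: 15.5
tool_pos: [0.4445, 0.053, 0.2259]
orientation: [2.939, -0.314, 0.874]
force: [-1.2, 0.3, 3.6]
opening: 0.0003
gripper_force: 2.2
```

>>> apply_moves([
  [[0.3,0,1.5],[0,0,0]],
  [[0.3,0,1.5],[0,0,0]],
  [[0,0,0],[0,0,0]],
])

```text
t: 15.75
tool_pos: [0.4467, 0.0526, 0.2238]
orientation: [2.939, -0.314, 0.875]
force: [-1.9, 0.4, 6.2]
opening: 0.0004
gripper_force: 3.4
```

>>> apply_moves([
  [[0.3,0,1.5],[0,0,0]],
  [[0.3,0,1.5],[0,0,0]],
  [[0,0,0],[0,0,0]],
])

```text
t: 16.0
tool_pos: [0.4487, 0.0522, 0.2219]
orientation: [2.939, -0.315, 0.874]
force: [-13.5, 2.3, 15.1]
opening: 0.0003
gripper_force: 10.0
```

About 20 N along the button's axis, with 13 N of that pushing level into the stop, so the button has bottomed. I'll hold, then retract.

>>> apply_moves([
  [[0,0,0],[0,0,0]],
  [[0,0,0],[0,0,0]],
  [[0,0,0],[0,0,0]],
  [[0,0,0],[0,0,0]],
  [[-0.3,0,-3],[0,0,0]],
  [[-1,0,-8],[0,0,0]],
  [[-1,0,-10],[0,0,0]],
  [[-1,0,-15],[0,0,0]],
  [[0,0,-20],[0,0,0]],
  [[0,0,-20],[0,0,0]],
  [[0,0,-10],[0,0,0]],
  [[0,0,0],[0,0,0]],
])

```text
t: 17.0
tool_pos: [0.3998, 0.0628, 0.2934]
orientation: [2.938, -0.314, 0.878]
force: [0.5, -0.6, 0.3]
opening: 0.0005
gripper_force: 0.0
```

>>> apply_moves([
  [[10,0,-10],[0,0,0]],
  [[10,0,-10],[0,0,0]],
  [[10,0,-10],[0,0,0]],
  [[10,0,-10],[0,0,0]],
  [[10,0,-10],[0,0,0]],
  [[0,0,0],[0,0,0]],
])

```text
t: 17.5
tool_pos: [0.4153, 0.0593, 0.3635]
orientation: [2.938, -0.315, 0.879]
force: [0.6, 0.3, 0.9]
opening: 0.0005
gripper_force: 0.0
```

```bash
python3 - <<'E'
from h import *
p,d=robot.read_camera("top");P=cloud("top",d)
print("stop",rect(P,.042,.056,(290,380,170,218)))
print("head",rect(P,.155,.18,(280,370,170,260)))
for n,b,l,h in(("star",(350,405,290,345),.012,.03),("glue",(430,480,255,300),.1,.2),("sand",(195,245,135,200),.022,.045),("pot",(385,440,110,160),.05,.12)):print(n,rect(P,l,h,b))
cv2.imwrite("pics/t3.png",cv2.resize(p[130:360,190:470],None,fx=2.5,fy=2.5))
s=robot.read_state();print(s["tool_pos"],s["force"],s["t"])
E
```

```text
stop (((635.947021484375, 9.251480102539062), (159.46841430664062, 36.52519226074219), 77.58282470703125), np.float64(0.050110043063869375), 938)
head (((587.7940673828125, 21.332475662231445), (55.83665466308594, 64.83804321289062), 77.557861328125), np.float64(0.1678188399833422), 845)
star (((374.0606384277344, -91.63883972167969), (81.26820373535156, 85.07936096191406), 54.09370422363281), np.float64(0.018091333379649924), 932)
glue (((468.6300354003906, -255.46322631835938), (53.64994812011719, 58.085636138916016), 88.78983306884766), np.float64(0.12696071534315065), 655)
sand (((711.4320068359375, 273.85980224609375), (110.9500732421875, 66.28028869628906), 10.460748672485352), np.float64(0.0320090276347227), 1351)
pot (((771.8217163085938, -152.59478759765625), (75.43040466308594, 75.2160873413086), 0.003962437156587839), np.float64(0.08334800612046475), 605)
[0.41478893 0.05928448 0.36173006] [ 0.16256454 -0.83534125 -0.21826002] 17.55
```

View pics/t3.png

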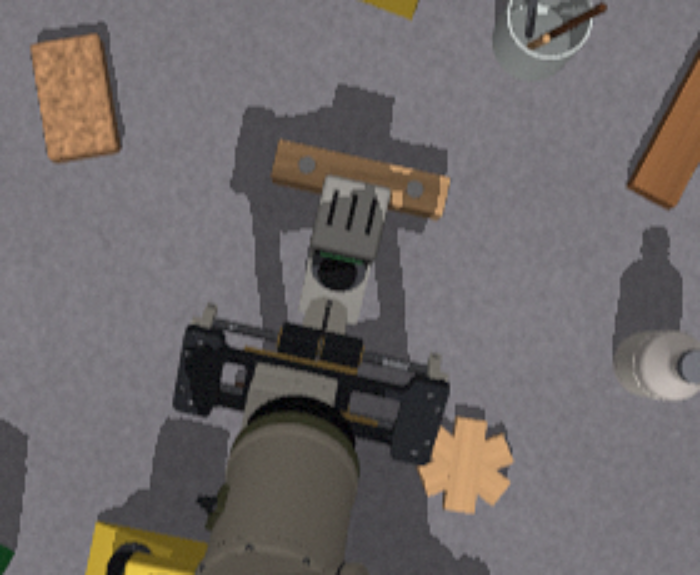

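The timer (350,215) stands square against the stop (360,180), the bystanders have not moved, and the gripper is clear of everything. I'm handing in.

```bash
python3 -c "
from plant import robot
print(robot.close_job())"
```

```text
the job is handed in; nothing more can be done
None
```

The timer is standing square against the middle of the stop block; I pressed its button to the bottom (about 20 N) for about half a second and let go, and the job was handed in at about 17.6 s with the bystanders I re-measured unmoved (no verdict came back).

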